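Hang the blue paint brush to dry

ROBOT

A 7-joint arm with a two-finger parallel gripper is mounted at the origin on the work surface. World frame = base frame: x ahead of the robot, y to its left, z up, the work surface at z = 0. Lengths are in m, angles in rad, forces in N, time in s.
With the tool pointing down it reaches from about 0.425 to 0.875 m from the base axis. Payload 8.4 kg.
Tool frame: the origin (TCP) lies on the centre line of the jaws, within the pads' length; the fingertips stand 25 mm ahead of it and the grasp point (between the pads) lies 6 mm ahead of it; z points along the fingers, y is the direction in which the jaws open and shut (so a half turn about z gives the same grasp; the last joint's range is limited). The gripper opens to 87 mm and grips with 3 to 60 N. Pads are 19 mm wide; open, the fingers measure 117 mm over their backs; the gripper's body (75 mm by 190 mm) begins 51 mm behind the grasp point.
Start: joints at [1.244, 0.333, 0.04, 1.465, -0.013, 1.343, -0.059], TCP at [0.147, -0.633, 0.248] pointing down, gripper open.
Joint ranges: [-2.58, 2.58], [-0.38, 2.09], [-1.3, 1.39], [0.25, 2.4], [-1.5, 4.64], [0.08, 2.09], [-2.65, 2.65]. Speed limits (rad/s): [2.22, 2.22, 2.79, 2.79, 3.14, 3.14, 3.14].

INTERFACE

Orientations are given as a unit quaternion [w, x, y, z].
In Python, from plant import arm gives the robot as it stands.
- The arm moves only by the shell command python3 -m pendant 'ROWS' [FORCE]. ROWS is JSON, a list of rows, each an object with "slide": the shift along the world's x, y, z in m, a list of three; "roll": the turn about the world's z in rad; "jaw": the finger opening in m, from 0 to 0.087. In form: [{"slide": [tx, ty, tz], "roll": roll, "jaw": jaw}, ...]. A call has exactly 10 rows; each row shifts and turns the commanded pose from where the row before left it; what a row does not reach is not made up. A row lasts 1/12 s, in which the tool goes at most 41.7 mm and 7.16 degrees, less where a joint would pass 70% of its speed; a pose out of reach is approached as far as the arm can. A call with a gripper value outside its range is refused whole. The fingers move at their own pace and stop on an object; FORCE is the grip in N (left out, the last holds). Time passes only in rows, so rows that do not move let the fingers close, or fill a call up. It gives the time, the measured TCP pose, the force and the opening at its end, in the units of the state.
- arm.sense(): the state, without advancing time (a new reading comes with each control period).
- arm.camera(name): name is "scene" or "top" or "wrist"; returns a dict with "image" (420x560x3 uint8, red, green, blue), "K" (3x3 intrinsics, pixels), "extrinsics" (4x4, takes a point from camera to world coordinates). Camera axes: x right, y up, looking along -z (the intrinsics and any distortion apply to the point x, -y, -z); pixel columns grow to the right and rows downward; lengths in m; the calibration is good to about 2 mm. A picture is of the moment at which its call begins. There is no depth.
- arm.close_job(): hands the job in, once; it reports no verdict.
The state is a dict: "time_s": time; "joint_pos": joint angles; "joint_velocities": joint speeds; "joint_efforts": joint torques, N m; "tcp_pos": TCP position; "tool_rot": TCP orientation; "force": force on the tool from outside, world axes, zero at the start; "moment": the same for the moment, N m; "finger_gap": finger opening in m.
Only numpy, scipy, OpenCV 4.12 (cv2) and the standard library are available. Lean on these libraries where they do the work, as an engineer would, in place of code of your own. Each camera call takes 0.05 s, during which the arm holds its last target.

TASK

Pull the blue-handled paint brush up out of its cup in the caddy and hang it, bristles down, on the drying stand: push it sideways into the fork past the sprung orange jaw, so that its black collar rests on top of the fork and the jaw has snapped shut behind it. Let go of it, and leave the other brushes in their cups and the paint jars where they stand.

Things in the scene. Friction and masses are not known exactly. Their poses are not given: they have to be found in the camera images.
- brush_blue: brush to hang, blue handle, 220 mm long, 20 to 45 g, upright in a caddy cup (leans at most 0.1 rad), bristles down. Origin at the centre of the bristle end, z along the brush to the handle end. Bristles 0-30 mm, ferrule 30-62 mm (8 to 11 mm thick), straight round handle 11 mm thick from 62 to 220 mm with a black collar, diameter 26 mm, from 120 to 128 mm. Grip the handle above the collar.
- blue_collar (a point): point on the blue brush's axis at the underside of its black collar, 120 mm from the bristle end; same axes as the brush
- caddy: fixed brush caddy: dark board 60 x 190 x 10 mm with three white cups in a row along its y axis (at y = -60, 0, 60 mm). Cups 24 mm outside, 18 mm inside, rims 90 mm and inner floor 14 mm above the table. Origin at the centre of the board's underside, z up. Each cup holds a brush; which is in which cup varies.
- stand: fixed drying stand: base plate 150 x 120 x 8 mm, blue drip dish (rim 18 mm above the table), post 20 mm wide at x = 20 to 32 mm carrying an aluminium fork 14 mm thick whose open mouth looks along the stand's -x. Fork top is flat, 150 mm above the table, nothing rises above it. Origin on the table right under the fork's seat, z up. The brush enters along the stand's +x.
- clip_seat (a point): seat of the fork, level with its top, 150 mm above the stand's origin, same axes as the stand: where the brush's axis meets the collar's underside when hung. The slot, open above and below, is 16 mm wide (y = -8 to 8 mm) and runs from x = -32 mm to its closed end at x = +8 mm from here; flared lips widen the mouth to about 30 mm at x = -46 mm.
- jaw (a joint): orange sprung jaw: gate 17.5 mm long, 3 mm thick, across the slot 23 mm in front of the seat, hinged upright in the fork's +y tine. 0 = shut, up to 1.5 rad as pushed inwards (towards the seat); cannot open outwards. A spring shuts it; pushing past takes about 1 to 4 N. It snaps shut once the brush's axis is within about 2 mm of the seat or deeper.
- brush_red: identical brush with a red handle, standing bristles down in another cup of the caddy (a bystander); origin at the centre of the bristle end, z along the brush to the handle end
- brush_yellow: identical brush with a yellow handle, standing bristles down in another cup of the caddy (a bystander); origin at the centre of the bristle end, z along the brush to the handle end
- jar_yellow: closed yellow paint jar with white cap, 62 mm diameter, 80 mm tall, loose bystander; origin at the centre of its underside
- jar_red: closed red paint jar with white cap, 52 mm diameter, 60 mm tall, loose bystander; origin at the centre of its underside
Things that resemble listed ones, but are neither listed nor needed, are in the scene too. There is more than one size of the brush_blue; the job needs the largest.

How it is judged:
By the outcome, as a careful person would: the job done as asked, in the order asked, and still so for the second after the job is handed in, with the robot touching nothing.
It also fails if it takes over 48 s, if anything falls off the work surface, if the arm or the gripper's body presses on something with over 40 N, if the wrist force passes 120 N, or if a joint passes its speed limit or range.

## Working session

There is one attempt and no reset: what is moved stays moved. The work goes in short steps, Python scripts to look and compute and a shell command to move; the robot and the scene stay as the last step left them, time stands still between calls to the robot, and variables do not carry over. Pictures are saved under pics/ and viewed, and the job is handed in when it is done.

```bash
mkdir -p pics; ls
cat > h.py <<'E'
import numpy as np, cv2
from plant import arm
def snap(n,tag):
    c=arm.camera(n); cv2.imwrite(f'pics/{tag}.png',c['image'][:,:,::-1]); np.savez(f'{tag}.npz',**{k:c[k] for k in('image','K','extrinsics')})
    return c
def load(tag): return dict(np.load(f'{tag}.npz'))
def ray(c,u,v):
    K=c['K'];E=c['extrinsics'];d=np.array([(u-K[0,2])/K[0,0],-(v-K[1,2])/K[1,1],-1.]);return E[:3,3],E[:3,:3]@d
def onz(c,u,v,z):
    o,d=ray(c,u,v);return o+d*(z-o[2])/d[2]
def proj(c,p):
    E=c['extrinsics'];K=c['K'];q=E[:3,:3].T@(np.array(p)-E[:3,3]);return np.array([K[0,2]+K[0,0]*q[0]/-q[2],K[1,2]+K[1,1]*-q[1]/-q[2]])
def tri(c1,p1,c2,p2):
    A=[];b=[]
    o1,d1=ray(c1,*p1);o2,d2=ray(c2,*p2)
    s=np.linalg.lstsq(np.c_[d1,-d2],o2-o1,rcond=None)[0]
    a=o1+s[0]*d1;b=o2+s[1]*d2;return (a+b)/2,np.linalg.norm(a-b)
E
python3 - <<'E'
from h import *
for n in('scene','top','wrist'):
    c=snap(n,n+'0');print(n,c.keys(),c['K'].round(1).tolist(),c['extrinsics'].round(3).tolist())
s=arm.sense();print(s)
E
```

```text
pics
scene dict_keys(['image', 'K', 'extrinsics']) [[381.8, 0.0, 279.4], [0.0, 381.8, 214.3], [0.0, 0.0, 1.0]] [[-0.129, -0.748, 0.651, 1.019], [0.991, -0.087, 0.097, 0.075], [-0.016, 0.658, 0.753, 0.608], [0.0, 0.0, 0.0, 1.0]]
top dict_keys(['image', 'K', 'extrinsics']) [[464.0, 0.0, 284.0], [0.0, 464.0, 212.8], [0.0, 0.0, 1.0]] [[-0.014, 0.981, -0.191, 0.445], [-1.0, -0.014, 0.005, 0.004], [0.002, 0.191, 0.982, 0.915], [0.0, 0.0, 0.0, 1.0]]
wrist dict_keys(['image', 'K', 'extrinsics']) [[342.7, 0.0, 281.3], [0.0, 342.7, 207.6], [0.0, 0.0, 1.0]] [[0.227, 0.932, 0.282, 0.224], [-0.974, 0.218, 0.065, -0.616], [-0.001, -0.289, 0.957, 0.383], [0.0, 0.0, 0.0, 1.0]]
{'time_s': 0.15, 'joint_pos': array([ 1.24381084,  0.33371964,  0.03990333,  1.46607902, -0.01340258,
        1.34328535, -0.05852686]), 'joint_velocities': array([ 0.00116581, -0.00309831, -0.00093204, -0.00364349,  0.00115672,
       -0.00127085,  0.00043377]), 'joint_efforts': array([ 2.56340994e-03, -6.56846237e+01,  1.33720513e+00, -4.04102719e+01,
       -5.95634524e-02,  4.18777834e-02,  1.22225065e-04]), 'tcp_pos': array([ 0.14667155, -0.63289136,  0.24687736]), 'tool_rot': array([-6.02256185e-04,  9.93525024e-01,  1.13611849e-01, -1.12045636e-04]), 'force': array([ 0.14820883, -0.99037211,  0.01260282]), 'moment': array([0.07588969, 0.01929631, 0.006549  ]), 'finger_gap': 0.08701202876568155}
```

View pics/scene0.png

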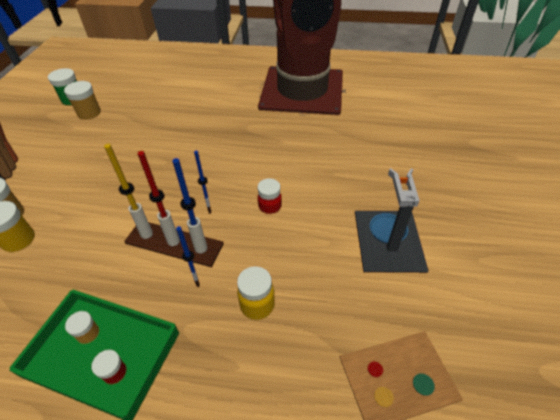

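View pics/top0.png

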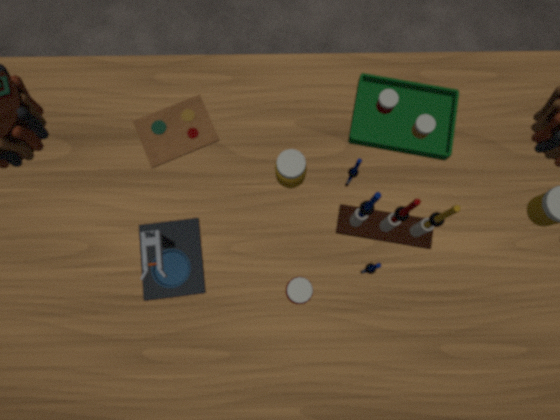

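View pics/wrist0.png

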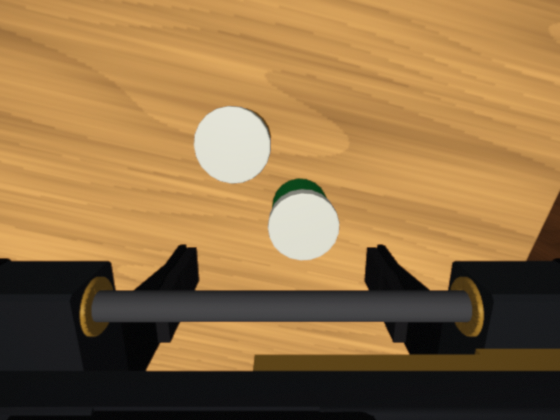

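Run:
```python
from h import *
a=load('scene0')['image'];b=load('top0')['image']
f=lambda i,x,y,w,h,s,n:cv2.imwrite(f'pics/{n}.png',cv2.resize(i[y:y+h,x:x+w,::-1],None,fx=s,fy=s,interpolation=cv2.INTER_CUBIC))
f(a,95,135,160,160,4*0.9,'z_sc');f(a,345,160,100,120,5,'z_st');f(b,330,150,130,130,4.6,'z_tc');f(np.clip(b.astype(int)*2,0,255).astype('uint8'),130,210,100,100,6,'z_tst')
```

```text
(no output)
```

View pics/z_sc.png

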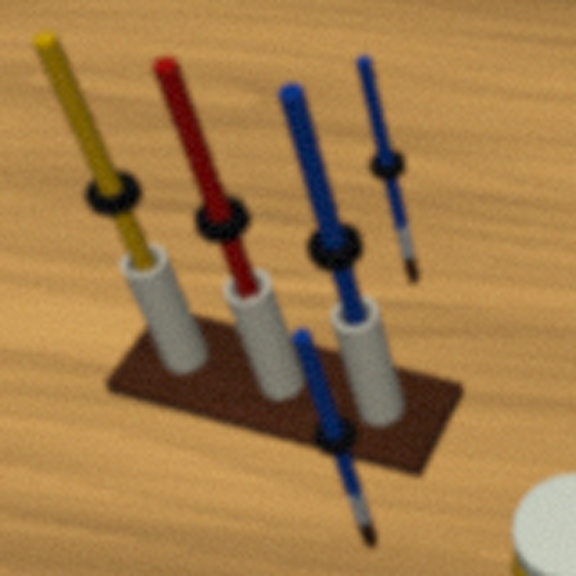

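View pics/z_st.png

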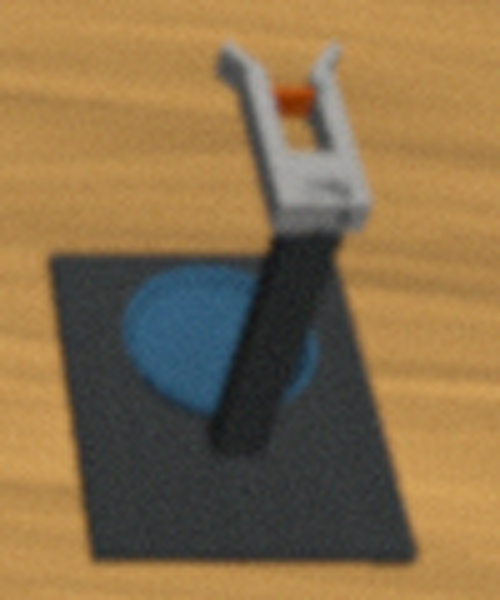

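View pics/z_tc.png

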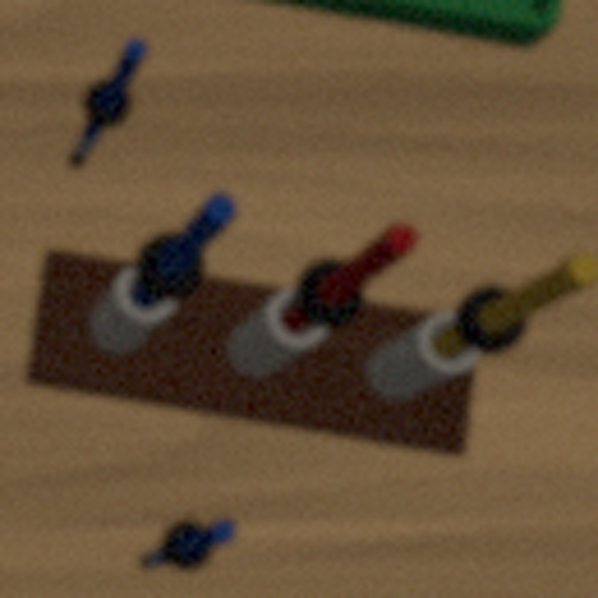

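View pics/z_tst.png

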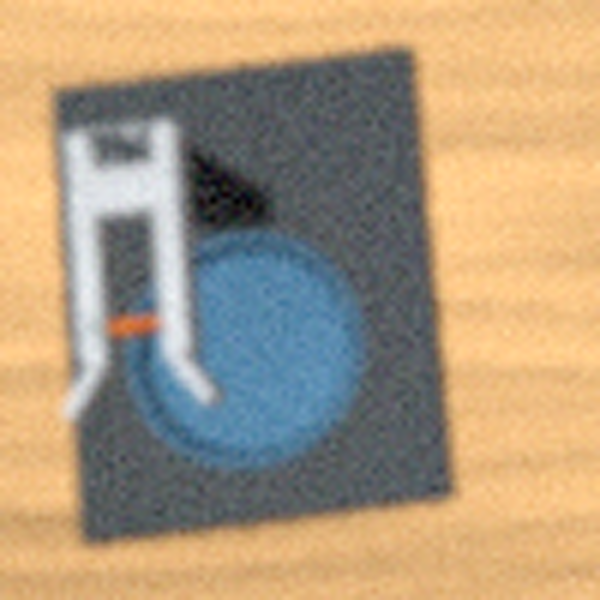

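Run:
```python
from h import *
S=load('scene0');T=load('top0')
def s1(x,y): return (95+(x+.5)/3.6-.5,135+(y+.5)/3.6-.5)
def t1(x,y): return (330+(x+.5)/4.6-.5,150+(y+.5)/4.6-.5)
def t2(x,y): return (130+(x+.5)/6-.5,210+(y+.5)/6-.5)
def s2(x,y): return (345+(x+.5)/5-.5,160+(y+.5)/5-.5)
for n,a,b in(('tip',(291,92),(221,207)),('collar',(334,247),(170,268)),('redtip',(167,66),(402,238)),('yeltip',(47,42),(584,268))):
    print(n,tri(S,s1(*a),T,t1(*b)))
for n,p in(('cupB',(148,296)),('cupR',(297,318)),('cupY',(452,345))): print(n,onz(T,*t1(*p),.09))
print('boardc',[onz(T,*t1(*p),.01).round(4) for p in((47,252),(30,382),(465,455))])
print('plate',[onz(T,*t2(*p),.008).round(4).tolist() for p in((55,90),(410,48),(452,495),(85,543))])
for n,p in(('backL',(103,212)),('backR',(155,212)),('frontL',(110,350)),('frontR',(163,350)),('gate',(133,326))): print(n,onz(T,*t2(*p),.15))
for n,p in(('backL',(103,212)),('backR',(155,212))): pass
# scene fork: slot back corners, gate
for n,p in(('slotbackNear R',(327,153)),('slotbackL',(284,153)),('gate',(294,92))): print('S',n,onz(S,*s2(*p),.15))
def fit(img,m):
    vs,us=np.nonzero(m);l=cv2.fitLine(np.c_[us,vs].astype(np.float32),cv2.DIST_L2,0,.01,.01);return l.ravel(),len(us)
for c,n in((S,'S'),(T,'T')):
    im=c['image'].astype(int);m=(im[...,2]>im[...,0]*1.8)&(im[...,2]>im[...,1]*1.6)&(im[...,2]>45)
    nn,lab,st,ce=cv2.connectedComponentsWithStats(m.astype('uint8'))
    print(n,[(st[i].tolist(),ce[i].round(1).tolist()) for i in range(1,nn) if st[i][4]>12])
```

```text
tip (array([ 0.60446186, -0.14218032,  0.23241477]), np.float64(0.0014964695868773022))
collar (array([ 0.60386913, -0.1428182 ,  0.13655285]), np.float64(0.0025056543244739477))
redtip (array([ 0.59333281, -0.20094383,  0.23175931]), np.float64(0.0011114204061273586))
yeltip (array([ 0.58265025, -0.26009337,  0.230947  ]), np.float64(0.0010673349769052976))
cupB [ 0.60184704 -0.14106     0.09      ]
cupR [ 0.59223545 -0.19921827  0.09      ]
cupY [ 0.58064053 -0.25936825  0.09      ]
boardc [array([ 0.6371, -0.1122,  0.01  ]), array([ 0.5802, -0.1028,  0.01  ]), array([ 0.5463, -0.2869,  0.01  ])]
plate [[0.6021, 0.2873, 0.008], [0.6146, 0.1705, 0.008], [0.4684, 0.1539, 0.008], [0.4549, 0.271, 0.008]]
backL [0.54321255 0.22811101 0.15      ]
backR [0.54301155 0.2137661  0.15      ]
frontL [0.5052272  0.22459391 0.15      ]
frontR [0.50502286 0.21011087 0.15      ]
gate [0.51168839 0.21857232 0.15      ]
S slotbackNear R [0.54369598 0.22595952 0.15      ]
S slotbackL [0.54532437 0.21174366 0.15      ]
S gate [0.5148652  0.21746379 0.15      ]
S [([7, 0, 37, 25, 553], [26.0, 8.7]), ([56, 0, 11, 7, 50], [59.8, 2.2]), ([0, 6, 17, 30, 255], [6.2, 22.3]), ([0, 42, 5, 11, 33], [1.2, 46.9]), ([195, 151, 9, 30, 74], [199.0, 166.8]), ([173, 159, 18, 46, 232], [181.4, 181.4]), ([203, 185, 4, 13, 25], [204.6, 190.8]), ([188, 209, 8, 15, 62], [191.6, 216.6]), ([177, 227, 13, 30, 143], [183.2, 242.3]), ([189, 261, 5, 11, 29], [191.1, 265.7])]
T [([374, 193, 6, 7, 25], [376.7, 195.8])]
```

```bash
python3 -m pendant '[{"slide":[0.02,0.02,0.01],"roll":0.12,"jaw":0.087},{"slide":[0.026,0.028,0.005],"roll":0.12,"jaw":0.087},{"slide":[0.026,0.028,0.005],"roll":0.12,"jaw":0.087},{"slide":[0.026,0.028,0.005],"roll":0.12,"jaw":0.087},{"slide":[0.026,0.028,0.005],"roll":0.12,"jaw":0.087},{"slide":[0.026,0.028,0.005],"roll":0.12,"jaw":0.087},{"slide":[0.026,0.028,0.005],"roll":0.12,"jaw":0.087},{"slide":[0.026,0.028,0.005],"roll":0.12,"jaw":0.087},{"slide":[0.026,0.028,0.005],"roll":0.12,"jaw":0.087},{"slide":[0.026,0.028,0.0],"roll":0.12,"jaw":0.087}]' 10
```

```text
time_s: 0.98
tcp_pos: [0.4019, -0.3597, 0.2986]
tool_rot: [0.001, 0.754, 0.657, -0.0]
force: [1.3, -0.1, -0.4]
finger_gap: 0.087
```

```bash
python3 -m pendant '[{"slide":[0.026,0.028,0.0],"roll":0.1,"jaw":0.087},{"slide":[0.026,0.028,0.0],"roll":0.1,"jaw":0.087},{"slide":[0.026,0.028,0.0],"roll":0.047,"jaw":0.087},{"slide":[0.026,0.028,0.0],"roll":0,"jaw":0.087},{"slide":[0.026,0.028,0.0],"roll":0,"jaw":0.087},{"slide":[0.026,0.028,0.0],"roll":0,"jaw":0.087},{"slide":[0.023,0.025,0.0],"roll":0,"jaw":0.087},{"slide":[0.015,0.016,0.0],"roll":0,"jaw":0.087},{"slide":[0.007,0.007,0.0],"roll":0,"jaw":0.087},{"slide":[0,0,0.0],"roll":0,"jaw":0.087}]' 10
python3 - <<'E'
from h import *
s=arm.sense();print(s['tcp_pos'],s['tool_rot'],s['joint_pos'])
for n in('scene','wrist'): snap(n,n+'1')
E
```

```text
time_s: 1.82
tcp_pos: [0.6027, -0.1427, 0.2969]
tool_rot: [-0.001, 0.668, 0.744, 0.0]
force: [-0.4, -1.3, -0.5]
finger_gap: 0.087
[ 0.60273258 -0.1427338   0.29692052] [-7.02619208e-04  6.68014200e-01  7.44148114e-01  3.46187413e-04] [ 0.57422188  0.29644316 -0.52165693  1.44511639  0.1459406   1.4396862
  0.16002141]
```

View pics/scene1.png

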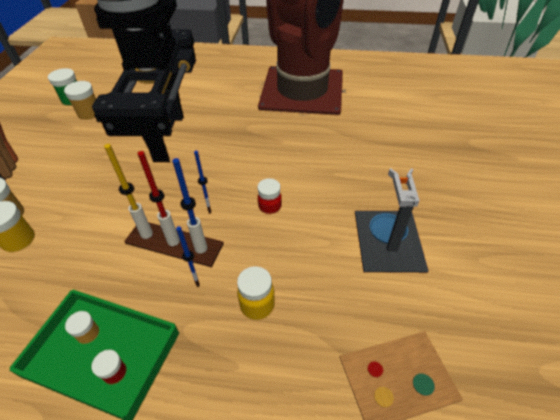

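View pics/wrist1.png

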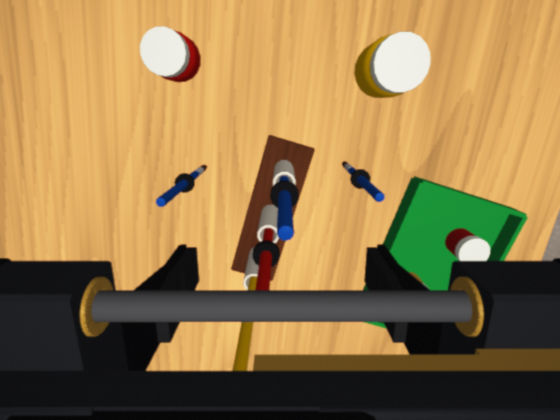

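Run:
```python
from h import *
S=load('scene1');W=load('wrist1')
for p in((.6027,-.1427,.297),(.6027,-.1427,.272),(.604,-.1425,.234),(.604,-.1425,.128),(.604,-.1425,.2)): print(p,proj(S,p),proj(W,p))
print(W['extrinsics'].round(3))
print(onz(W,286,234,.234))
W0=load('wrist0')
S0=load('scene0');T=load('top0')
print(tri(W,(286,233),S,(175.8,160.6)),tri(W,(286,233),T,(377.6,195)))
```

```text
(0.6027, -0.1427, 0.297) [165.71633628 123.54617386] [283.79667556 284.00268559]
(0.6027, -0.1427, 0.272) [169.91953582 138.20403128] [283.50105963 259.63041934]
(0.604, -0.1425, 0.234) [175.64364658 159.21763914] [285.29388166 232.98696225]
(0.604, -0.1425, 0.128) [189.31490801 206.76494903] [284.1067385  191.42019045]
(0.604, -0.1425, 0.2) [180.4259369  175.84997705] [284.8061761  215.91038172]
[[ 0.994 -0.102 -0.03   0.594]
 [ 0.107  0.952  0.287 -0.067]
 [-0.001 -0.289  0.957  0.433]
 [ 0.     0.     0.     1.   ]]
[ 0.60451053 -0.14312209  0.234     ]
(array([ 0.60450002, -0.14295641,  0.23177538]), np.float64(0.0006667948753405462)) (array([ 0.60381192, -0.14158831,  0.23439536]), np.float64(0.0017935465547864982))
```

```bash
python3 -m pendant '[{"slide":[0.001,0,-0.01],"roll":0,"jaw":0.087},{"slide":[0,0,-0.018],"roll":0,"jaw":0.087},{"slide":[0,0,-0.02],"roll":0,"jaw":0.087},{"slide":[0,0,-0.02],"roll":0,"jaw":0.087},{"slide":[0,0,-0.016],"roll":0,"jaw":0.087},{"slide":[0,0,-0.01],"roll":0,"jaw":0.07},{"slide":[0,0,-0.001],"roll":0,"jaw":0.05},{"slide":[0,0,0],"roll":0,"jaw":0.04},{"slide":[0,0,0],"roll":0,"jaw":0.03},{"slide":[0,0,0],"roll":0,"jaw":0.02}]' 20
python3 - <<'E'
from h import *
snap('wrist','wrist2');snap('scene','scene2')
E
```

```text
time_s: 2.75
tcp_pos: [0.6033, -0.1455, 0.2038]
tool_rot: [0.001, 0.67, 0.743, 0.0]
force: [-0.6, 0.1, 0.3]
finger_gap: 0.0616
```

View pics/wrist2.png

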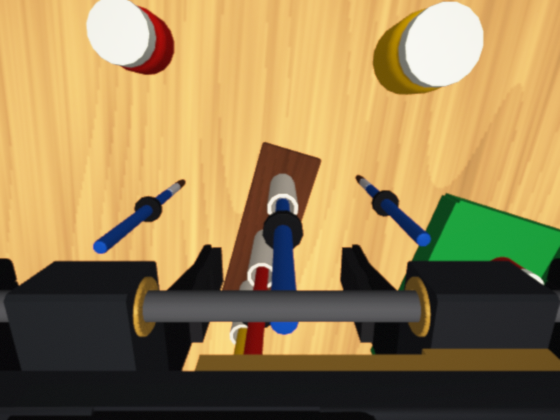

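View pics/scene2.png

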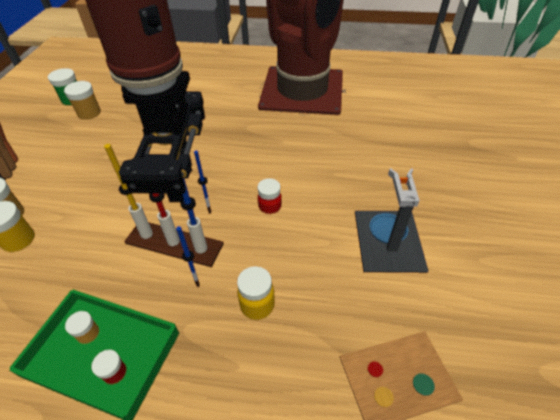

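```bash
python3 -m pendant '[{"slide":[0,0.002,0],"roll":0,"jaw":0.02},{"slide":[0,0,0],"roll":0,"jaw":0.01},{"slide":[0,0,0],"roll":0,"jaw":0.0},{"slide":[0,0,0],"roll":0,"jaw":0.0},{"slide":[0,0,0],"roll":0,"jaw":0.0},{"slide":[0,0,0],"roll":0,"jaw":0.0},{"slide":[0,0,0],"roll":0,"jaw":0},{"slide":[0,0,0],"roll":0,"jaw":0},{"slide":[0,0,0],"roll":0,"jaw":0},{"slide":[0,0,0],"roll":0,"jaw":0}]' 25
```

```text
time_s: 3.68
tcp_pos: [0.6027, -0.1432, 0.2025]
tool_rot: [-0.0, 0.669, 0.743, -0.0]
force: [-0.2, -0.2, -0.5]
finger_gap: 0.0102
```

```bash
python3 -m pendant '[{"slide":[0,0,0.006],"roll":0,"jaw":0},{"slide":[0,0,0.012],"roll":0,"jaw":0},{"slide":[0,0,0.014],"roll":0,"jaw":0.0},{"slide":[0,0,0.014],"roll":0,"jaw":0.0},{"slide":[0,0,0.014],"roll":0,"jaw":0.0},{"slide":[0,0,0.014],"roll":0,"jaw":0.0},{"slide":[0,0,0.014],"roll":0,"jaw":0},{"slide":[0,0,0.014],"roll":0,"jaw":0},{"slide":[0,0,0.008],"roll":0,"jaw":0},{"slide":[0,0,0],"roll":0,"jaw":0}]' 25
python3 - <<'E'
from h import *
snap('wrist','wrist3');snap('scene','scene3')
E
```

```text
time_s: 4.52
tcp_pos: [0.6036, -0.1431, 0.3155]
tool_rot: [0.002, 0.669, 0.743, 0.001]
force: [0.7, -0.3, -0.1]
finger_gap: 0.0103
```

View pics/scene3.png

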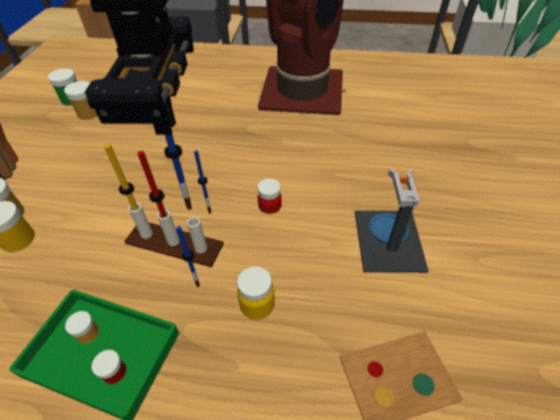

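View pics/wrist3.png

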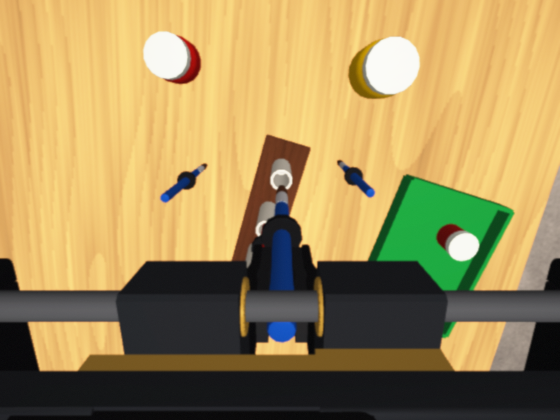

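```bash
python3 -m pendant '[{"slide":[-0.005,0.012,0],"roll":0,"jaw":0},{"slide":[-0.01,0.025,0],"roll":0,"jaw":0},{"slide":[-0.012,0.03,0],"roll":0,"jaw":0.0},{"slide":[-0.012,0.03,0],"roll":0,"jaw":0.0},{"slide":[-0.012,0.03,0],"roll":0,"jaw":0.0},{"slide":[-0.012,0.03,0],"roll":0,"jaw":0.0},{"slide":[-0.012,0.03,0],"roll":0,"jaw":0},{"slide":[-0.012,0.03,0],"roll":0,"jaw":0},{"slide":[-0.012,0.03,0],"roll":0,"jaw":0},{"slide":[-0.012,0.03,0],"roll":0,"jaw":0}]' 25
python3 -m pendant '[{"slide":[-0.012,0.03,0],"roll":0,"jaw":0},{"slide":[-0.012,0.03,0],"roll":0,"jaw":0},{"slide":[-0.01,0.015,0],"roll":0,"jaw":0.0},{"slide":[-0.005,0.008,0],"roll":0,"jaw":0.0},{"slide":[0,0,0],"roll":0,"jaw":0.0},{"slide":[0,0,-0.01],"roll":0,"jaw":0.0},{"slide":[0,0,-0.015],"roll":0,"jaw":0},{"slide":[0,0,-0.015],"roll":0,"jaw":0},{"slide":[0,0,-0.01],"roll":0,"jaw":0},{"slide":[0,0,0],"roll":0,"jaw":0}]' 25
python3 - <<'E'
from h import *
print(arm.sense()['tcp_pos'])
for n in('wrist','scene','top'): snap(n,n+'4')
i=load('top4')['image'];cv2.imwrite('pics/tz4.png',cv2.resize(np.clip(i[200:310,110:240,::-1].astype(int)*2,0,255).astype('uint8'),None,fx=5,fy=5,interpolation=cv2.INTER_CUBIC))
i=load('scene4')['image'];cv2.imwrite('pics/sz4.png',cv2.resize(i[90:270,330:450,::-1],None,fx=3.3,fy=3.3,interpolation=cv2.INTER_CUBIC))
E
```

```text
time_s: 5.45
tcp_pos: [0.4898, 0.1357, 0.3117]
tool_rot: [-0.0, 0.669, 0.743, -0.001]
force: [0.3, 0.6, 0.2]
finger_gap: 0.0103
time_s: 6.28
tcp_pos: [0.4524, 0.2146, 0.2597]
tool_rot: [-0.001, 0.67, 0.742, -0.002]
force: [-0.1, -0.4, -0.7]
finger_gap: 0.0107
[0.45243137 0.21464553 0.25972913]
```

View pics/tz4.png

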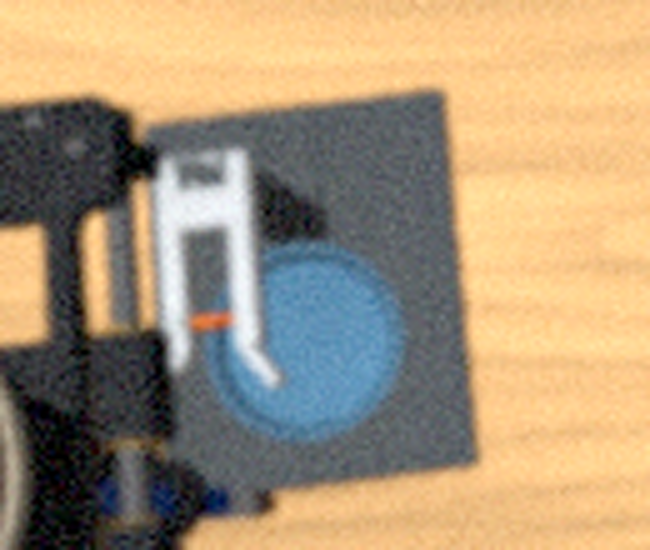

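View pics/sz4.png

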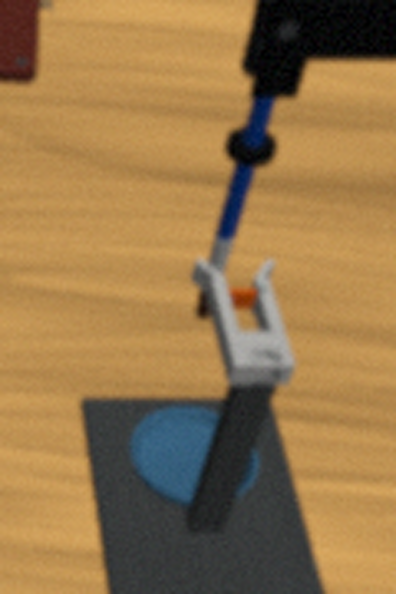

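View pics/wrist4.png

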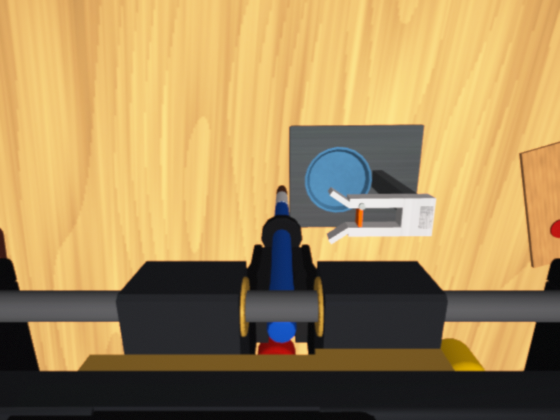

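Run:
```python
from h import *
i=load('wrist4')['image'];cv2.imwrite('pics/wz4.png',cv2.resize(i[170:290,250:450,::-1],None,fx=4,fy=4,interpolation=cv2.INTER_CUBIC))
```

```text
(no output)
```

View pics/wz4.png

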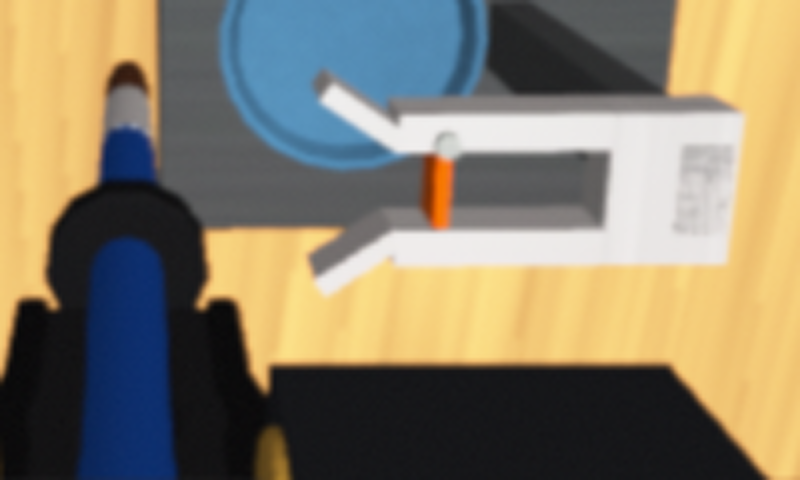

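Run:
```python
from h import *
W=load('wrist4');S=load('scene4')
f=lambda x,y:(250+(x+.5)/4-.5,170+(y+.5)/4-.5)
g=lambda x,y:(330+(x+.5)/3.3-.5,90+(y+.5)/3.3-.5)
P={n:onz(W,*f(*p),.15) for n,p in dict(backU=(611,152),backL=(607,230),frontU=(400,153),frontL=(395,231),jaw=(445,192),endR_U=(743,112),endR_L=(727,264),lipU=(322,95),lipL=(322,294)).items()}
for n in P: print(n,P[n].round(4))
b=(P['backU']+P['backL'])/2;fr=(P['frontU']+P['frontL'])/2
yaw=np.arctan2(*(b-fr)[[1,0]]);print('yaw',yaw,'seat',b-.008*np.array([np.cos(yaw),np.sin(yaw),0]))
print('slot w',np.linalg.norm(P['backU']-P['backL']),np.linalg.norm(P['frontU']-P['frontL']))
for z in(.185,.195,.205): print(z,proj(W,(.4524,.2146,z)),proj(S,(.4524,.2146,z)))
print('collar obs W',f(127,250),'S',g(250,148))
print(tri(W,f(127,250),S,g(250,147)))
print('bristle tip',tri(W,f(128,72),S,g(203,312)))
print('handle top', tri(W,f(127,245),S,g(250,147)))
print('gate scene',onz(S,*g(243,296),.15),onz(S,*g(236,347),.15),onz(S,*g(277,347),.15))
```

```text
backU [0.5418 0.2283 0.15  ]
backL [0.5442 0.213  0.15  ]
frontU [0.5025 0.224  0.15  ]
frontL [0.5041 0.2086 0.15  ]
jaw [0.5122 0.2173 0.15  ]
endR_U [0.5645 0.2385 0.15  ]
endR_L [0.5684 0.2085 0.15  ]
lipU [0.4864 0.2336 0.15  ]
lipL [0.4921 0.1943 0.15  ]
yaw 0.10914399112135781 seat [0.53501029 0.21977615 0.15      ]
slot w 0.015543494786981495 0.015539458472856251
0.185 [281.61924257 229.50425794] [403.36932542 139.12304049]
0.195 [281.57078897 235.10242602] [404.67893976 134.50231186]
0.205 [281.51782402 241.22181875] [406.01848531 129.77597656]
collar obs W (281.375, 232.125) S (405.4090909090909, 134.5)
(array([0.45189   , 0.21620663, 0.19510586]), np.float64(0.0008442535370768399))
bristle tip (array([0.45189303, 0.21589093, 0.07372844]), np.float64(0.00015319471144650758))
handle top (array([0.45167653, 0.21657935, 0.19474483]), np.float64(0.0015115436614101707))
gate scene [0.5183008 0.2169996 0.15     ] [0.5562607  0.21052416 0.15      ] [0.55392667 0.2308333  0.15      ]
```

```bash
python3 -m pendant '[{"slide":[0,-0.002,-0.005],"roll":0,"jaw":0},{"slide":[0,-0.0025,-0.01],"roll":0,"jaw":0},{"slide":[0,0,-0.01],"roll":0,"jaw":0.0},{"slide":[0,0,-0.008],"roll":0,"jaw":0.0},{"slide":[0,0,-0.005],"roll":0,"jaw":0.0},{"slide":[0,0,0],"roll":0,"jaw":0.0},{"slide":[0,0,0],"roll":0,"jaw":0},{"slide":[0,0,0],"roll":0,"jaw":0},{"slide":[0,0,0],"roll":0,"jaw":0},{"slide":[0,0,0],"roll":0,"jaw":0}]' 25
python3 - <<'E'
from h import *
print(arm.sense()['tcp_pos'])
for n in('wrist','scene'): snap(n,n+'5')
i=load('wrist5')['image'];cv2.imwrite('pics/wz5.png',cv2.resize(i[170:290,250:450,::-1],None,fx=4,fy=4,interpolation=cv2.INTER_CUBIC))
i=load('scene5')['image'];cv2.imwrite('pics/sz5.png',cv2.resize(i[90:270,330:450,::-1],None,fx=3.3,fy=3.3,interpolation=cv2.INTER_CUBIC))
E
```

```text
time_s: 7.27
tcp_pos: [0.453, 0.2125, 0.2249]
tool_rot: [0.0, 0.669, 0.743, 0.0]
force: [0.6, 0.4, 0.3]
finger_gap: 0.01
[0.45297565 0.21247844 0.22493141]
```

View pics/wz5.png

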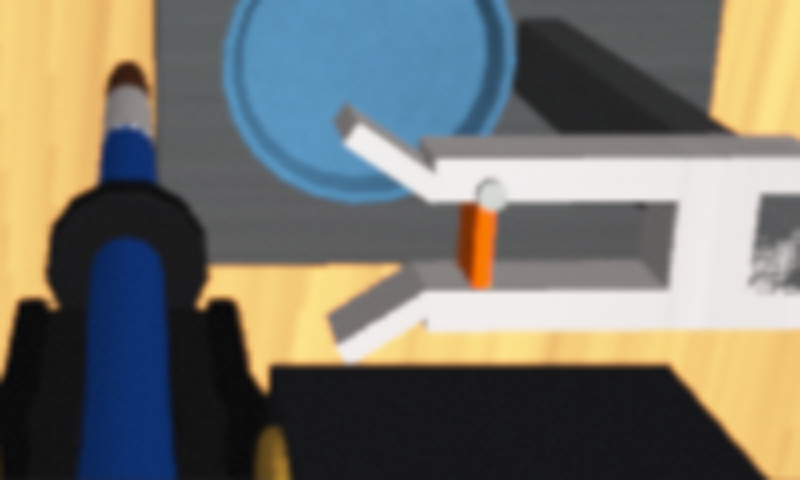

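View pics/sz5.png

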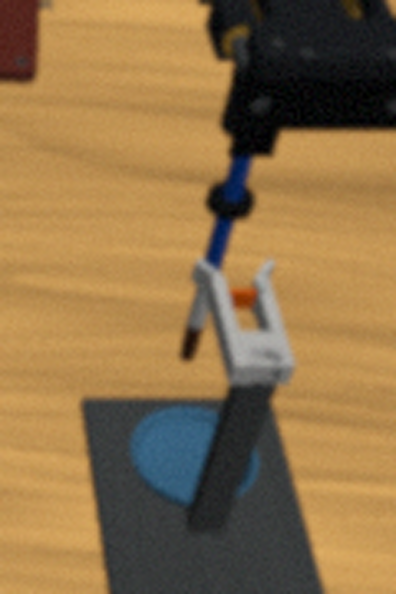

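Run:
```python
from h import *
W=load('wrist5');S=load('scene5')
f=lambda x,y:(250+(x+.5)/4-.5,170+(y+.5)/4-.5)
g=lambda x,y:(330+(x+.5)/3.3-.5,90+(y+.5)/3.3-.5)
P={n:onz(W,*f(*p),.15) for n,p in dict(backU=(678,203),backL=(668,290),frontU=(435,202),frontL=(430,290),jaw=(488,246)).items()}
for n in P: print(n,P[n].round(4))
b=(P['backU']+P['backL'])/2;fr=(P['frontU']+P['frontL'])/2
yaw=np.arctan2(*(b-fr)[[1,0]]);seat=b-.008*np.array([np.cos(yaw),np.sin(yaw),0]);print('yaw',yaw,'seat',seat,np.linalg.norm(P['backU']-P['backL']))
c,e=tri(W,f(127,250),S,g(230,200));print('collar',c,e)
bt,e=tri(W,f(128,72),S,g(188,357));print('bristle',bt,e)
for p in(c,bt):
    d=p-seat;print('stand frame',d[0]*np.cos(.11)+d[1]*np.sin(.11),-d[0]*np.sin(.11)+d[1]*np.cos(.11),d[2])
```

```text
backU [0.5417 0.2282 0.15  ]
backL [0.5434 0.213  0.15  ]
frontU [0.5023 0.2242 0.15  ]
frontL [0.5041 0.2089 0.15  ]
jaw [0.5122 0.2176 0.15  ]
yaw 0.10291873370102375 seat [0.53456687 0.21977956 0.15      ] 0.015260009843678684
collar [0.45264048 0.21365748 0.15957526] 0.0013082065280396206
bristle [0.45349828 0.21378985 0.03625975] 0.0006569875849637639
stand frame -0.08210329875447388 0.002908660391710214 0.009575261868083662
stand frame -0.08123615580477665 0.002946066749411623 -0.11374025177374877
```

```bash
python3 -m pendant '[{"slide":[0,-0.0015,-0.001],"roll":0,"jaw":0},{"slide":[0,-0.0015,-0.001],"roll":0,"jaw":0},{"slide":[0.008,0.0009,0],"roll":0,"jaw":0.0},{"slide":[0.01,0.0011,0],"roll":0,"jaw":0.0},{"slide":[0.01,0.0011,0],"roll":0,"jaw":0.0},{"slide":[0.01,0.0011,0],"roll":0,"jaw":0.0},{"slide":[0.006,0.0007,0],"roll":0,"jaw":0},{"slide":[0.003,0.0003,0],"roll":0,"jaw":0},{"slide":[0,0,0],"roll":0,"jaw":0},{"slide":[0,0,0],"roll":0,"jaw":0}]' 25
python3 - <<'E'
from h import *
print(arm.sense()['tcp_pos'])
for n in('wrist','scene'): snap(n,n+'6')
i=load('wrist6')['image'];cv2.imwrite('pics/wz6.png',cv2.resize(i[170:290,250:450,::-1],None,fx=4,fy=4,interpolation=cv2.INTER_CUBIC))
i=load('scene6')['image'];cv2.imwrite('pics/sz6.png',cv2.resize(i[90:270,330:450,::-1],None,fx=3.3,fy=3.3,interpolation=cv2.INTER_CUBIC))
E
```

```text
time_s: 8.2
tcp_pos: [0.4996, 0.2148, 0.2224]
tool_rot: [-0.0, 0.669, 0.743, -0.0]
force: [0.0, 0.3, -0.0]
finger_gap: 0.0103
[0.49960988 0.21475573 0.22235823]
```

View pics/wz6.png

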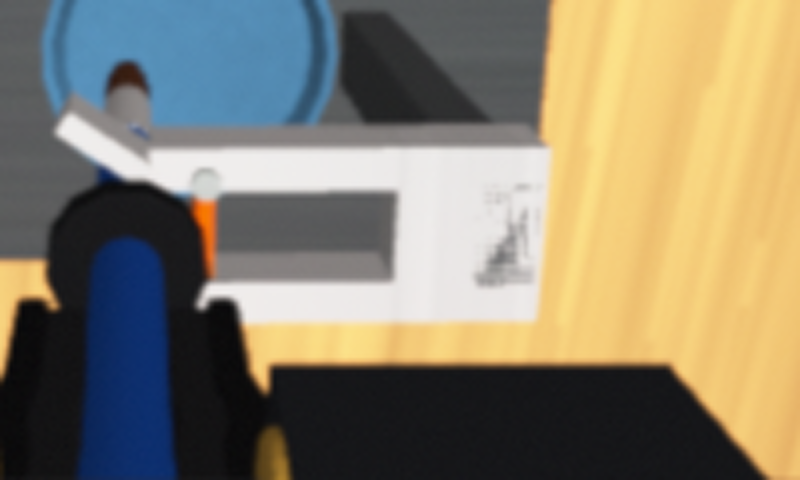

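View pics/sz6.png

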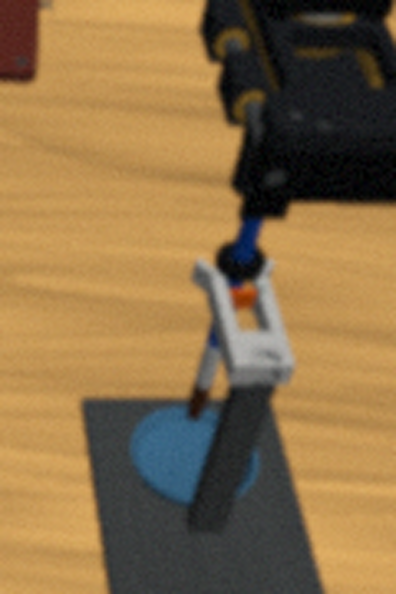

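```bash
python3 -m pendant '[{"slide":[0.003,0.0003,0],"roll":0,"jaw":0},{"slide":[0.0045,0.0005,0],"roll":0,"jaw":0},{"slide":[0.0045,0.0005,0],"roll":0,"jaw":0.0},{"slide":[0.0045,0.0005,0],"roll":0,"jaw":0.0},{"slide":[0.0045,0.0005,0],"roll":0,"jaw":0.0},{"slide":[0.0045,0.0005,0],"roll":0,"jaw":0.0},{"slide":[0.0045,0.0005,0],"roll":0,"jaw":0},{"slide":[0.004,0.0004,0],"roll":0,"jaw":0},{"slide":[0.002,0.0002,0],"roll":0,"jaw":0},{"slide":[0,0,0],"roll":0,"jaw":0}]' 25
python3 - <<'E'
from h import *
print(arm.sense()['tcp_pos'],arm.sense()['force'])
for n in('wrist','scene'): snap(n,n+'7')
i=load('wrist7')['image'];cv2.imwrite('pics/wz7.png',cv2.resize(i[170:290,200:400,::-1],None,fx=4,fy=4,interpolation=cv2.INTER_CUBIC))
i=load('scene7')['image'];cv2.imwrite('pics/sz7.png',cv2.resize(i[90:270,330:450,::-1],None,fx=3.3,fy=3.3,interpolation=cv2.INTER_CUBIC))
E
```

```text
time_s: 9.13
tcp_pos: [0.5365, 0.2187, 0.2226]
tool_rot: [-0.0, 0.669, 0.743, 0.001]
force: [-0.4, 0.7, -0.7]
finger_gap: 0.0104
[0.53649003 0.21872834 0.22262493] [-0.40181105  0.71176661 -0.68359137]
```

View pics/wz7.png

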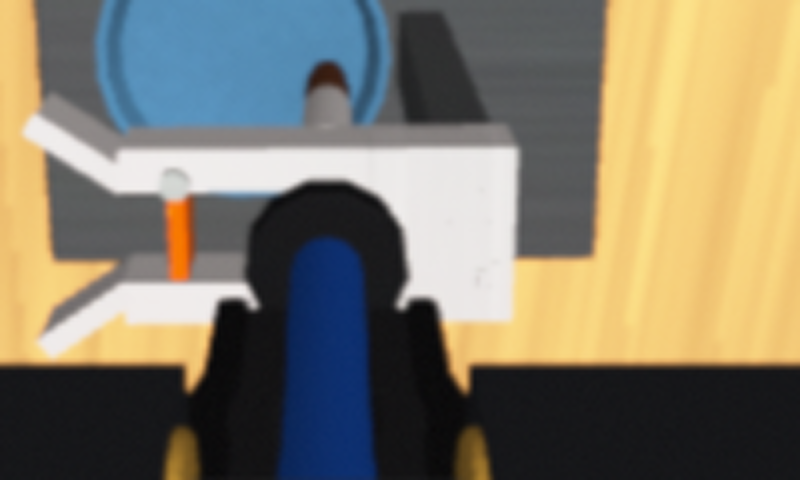

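View pics/sz7.png

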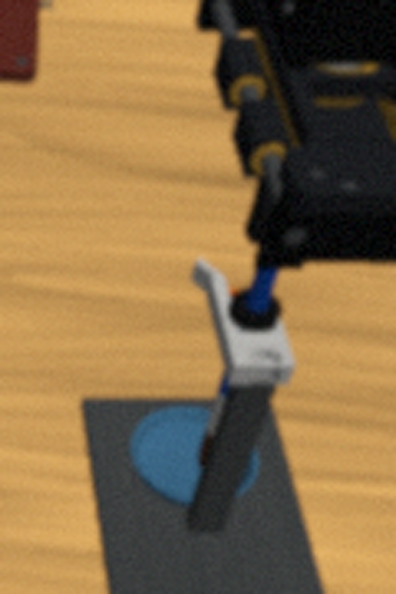

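```bash
python3 -m pendant '[{"slide":[0,0,-0.0005],"roll":0,"jaw":0},{"slide":[0,0,-0.0005],"roll":0,"jaw":0},{"slide":[0,0,-0.0005],"roll":0,"jaw":0.0},{"slide":[0,0,-0.0005],"roll":0,"jaw":0.0},{"slide":[0,0,-0.0005],"roll":0,"jaw":0.0},{"slide":[0,0,-0.0005],"roll":0,"jaw":0.0},{"slide":[0,0,0],"roll":0,"jaw":0},{"slide":[0,0,0],"roll":0,"jaw":0},{"slide":[0,0,0],"roll":0,"jaw":0},{"slide":[0,0,0],"roll":0,"jaw":0}]' 25
```

```text
time_s: 10.07
tcp_pos: [0.5358, 0.2184, 0.2196]
tool_rot: [0.0, 0.669, 0.743, 0.0]
force: [0.2, 0.7, -0.5]
finger_gap: 0.0102
```

Not in contact yet; continue down gently.

```bash
python3 -m pendant '[{"slide":[0,0,-0.0005],"roll":0,"jaw":0},{"slide":[0,0,-0.0005],"roll":0,"jaw":0},{"slide":[0,0,0],"roll":0,"jaw":0.0},{"slide":[0,0,0],"roll":0,"jaw":0.0},{"slide":[0,0,0],"roll":0,"jaw":0.0},{"slide":[0,0,0],"roll":0,"jaw":0.0},{"slide":[0,0,0],"roll":0,"jaw":0},{"slide":[0,0,0],"roll":0,"jaw":0},{"slide":[0,0,0],"roll":0,"jaw":0},{"slide":[0,0,0],"roll":0,"jaw":0}]' 25
python3 - <<'E'
from h import *
print(arm.sense()['tcp_pos'],arm.sense()['force'])
for n in('wrist','scene'): snap(n,n+'8')
i=load('wrist8')['image'];cv2.imwrite('pics/wz8.png',cv2.resize(i[170:290,200:400,::-1],None,fx=4,fy=4,interpolation=cv2.INTER_CUBIC))
i=load('scene8')['image'];cv2.imwrite('pics/sz8.png',cv2.resize(i[150:220,380:440,::-1],None,fx=8,fy=8,interpolation=cv2.INTER_CUBIC))
E
```

```text
time_s: 10.9
tcp_pos: [0.5358, 0.2184, 0.2185]
tool_rot: [-0.0, 0.669, 0.743, -0.0]
force: [0.3, 0.8, -1.2]
finger_gap: 0.0105
[0.53576719 0.2184248  0.21854848] [ 0.28924458  0.77100323 -1.23395652]
```

View pics/sz8.png

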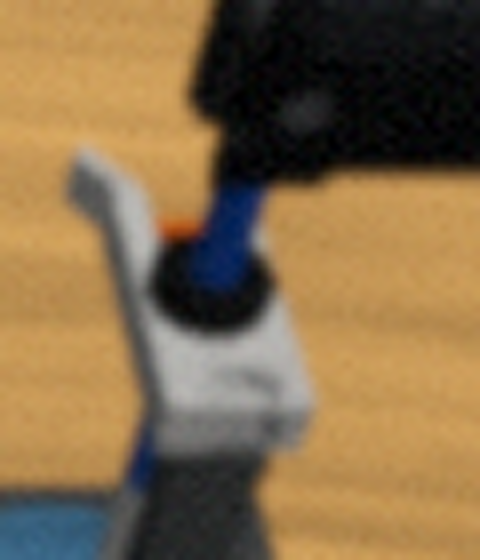

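View pics/wz8.png

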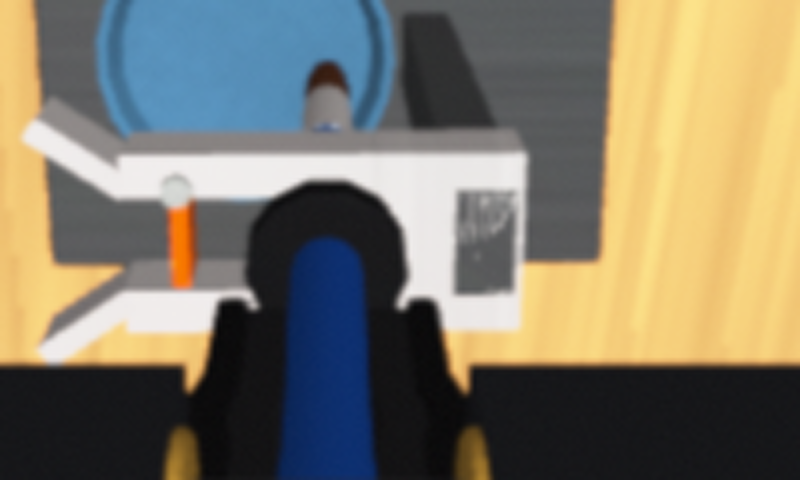

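```bash
python3 -m pendant '[{"slide":[0,0,-0.0005],"roll":0,"jaw":0},{"slide":[0,0,0],"roll":0,"jaw":0},{"slide":[0,0,-0.0005],"roll":0,"jaw":0.0},{"slide":[0,0,0],"roll":0,"jaw":0.0},{"slide":[0,0,0],"roll":0,"jaw":0.0},{"slide":[0,0,0],"roll":0,"jaw":0.0},{"slide":[0,0,0],"roll":0,"jaw":0},{"slide":[0,0,0],"roll":0,"jaw":0},{"slide":[0,0,0],"roll":0,"jaw":0},{"slide":[0,0,0],"roll":0,"jaw":0}]' 25
```

```text
time_s: 11.83
tcp_pos: [0.5359, 0.2185, 0.2184]
tool_rot: [0.0, 0.669, 0.743, 0.0]
force: [-3.0, -1.2, 8.7]
finger_gap: 0.0104
```

```bash
python3 -m pendant '[{"slide":[0,0,0.0005],"roll":0,"jaw":0},{"slide":[0,0,0],"roll":0,"jaw":0},{"slide":[0,0,0],"roll":0,"jaw":0.012},{"slide":[0,0,0],"roll":0,"jaw":0.014},{"slide":[0,0,0],"roll":0,"jaw":0.018},{"slide":[0,0,0],"roll":0,"jaw":0.024},{"slide":[0,0,0],"roll":0,"jaw":0.032},{"slide":[0,0,0],"roll":0,"jaw":0.04},{"slide":[0,0,0],"roll":0,"jaw":0.05},{"slide":[0,0,0],"roll":0,"jaw":0.05}]' 5
python3 - <<'E'
from h import *
for n in('wrist','scene'): snap(n,n+'9')
E
```

```text
time_s: 12.67
tcp_pos: [0.5358, 0.2184, 0.218]
tool_rot: [-0.0, 0.669, 0.743, -0.0]
force: [0.2, -0.7, 0.1]
finger_gap: 0.0428
```

View pics/wrist9.png

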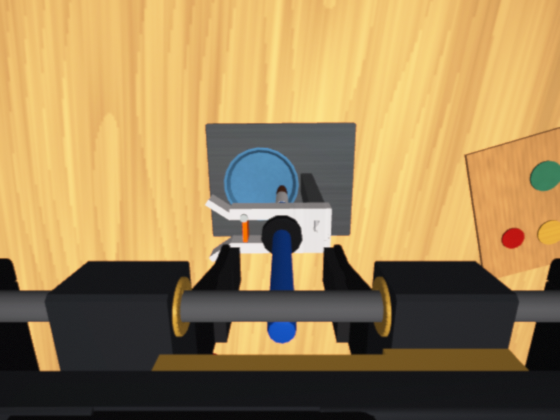

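Released and hanging upright, jaw shut. Retreat straight up, then back away.

```bash
python3 -m pendant '[{"slide":[0,0,0.008],"roll":0,"jaw":0.05},{"slide":[0,0,0.012],"roll":0,"jaw":0.05},{"slide":[0,0,0.015],"roll":0,"jaw":0.05},{"slide":[0,0,0.015],"roll":0,"jaw":0.05},{"slide":[0,0,0.015],"roll":0,"jaw":0.05},{"slide":[0,0,0.015],"roll":0,"jaw":0.05},{"slide":[0,0,0.015],"roll":0,"jaw":0.05},{"slide":[0,0,0.012],"roll":0,"jaw":0.05},{"slide":[0,0,0],"roll":0,"jaw":0.05},{"slide":[0,0,0],"roll":0,"jaw":0.05}]' 5
python3 -m pendant '[{"slide":[0,-0.01,0],"roll":0,"jaw":0.05},{"slide":[0,-0.02,0],"roll":0,"jaw":0.05},{"slide":[0,-0.03,0],"roll":0,"jaw":0.05},{"slide":[0,-0.03,0],"roll":0,"jaw":0.05},{"slide":[0,-0.03,0],"roll":0,"jaw":0.05},{"slide":[0,-0.02,0],"roll":0,"jaw":0.05},{"slide":[0,-0.01,0],"roll":0,"jaw":0.05},{"slide":[0,0,0],"roll":0,"jaw":0.05},{"slide":[0,0,0],"roll":0,"jaw":0.05},{"slide":[0,0,0],"roll":0,"jaw":0.05}]' 5
python3 - <<'E'
from h import *
for n in('top','scene'): snap(n,n+'10')
i=load('scene10')['image'];cv2.imwrite('pics/sz10.png',cv2.resize(i[90:270,330:450,::-1],None,fx=3.3,fy=3.3,interpolation=cv2.INTER_CUBIC))
i=load('top10')['image'];cv2.imwrite('pics/tz10.png',cv2.resize(np.clip(i[::,::,::-1].astype(int)*2,0,255).astype('uint8'),None,fx=1.4,fy=1.4))
E
```

```text
time_s: 13.6
tcp_pos: [0.536, 0.2187, 0.3258]
tool_rot: [0.0, 0.669, 0.743, 0.001]
force: [0.0, -0.3, -0.3]
finger_gap: 0.0504
time_s: 14.43
tcp_pos: [0.5355, 0.0702, 0.3248]
tool_rot: [-0.0, 0.669, 0.744, 0.0]
force: [1.5, 2.3, 0.3]
finger_gap: 0.0502
```

View pics/sz10.png

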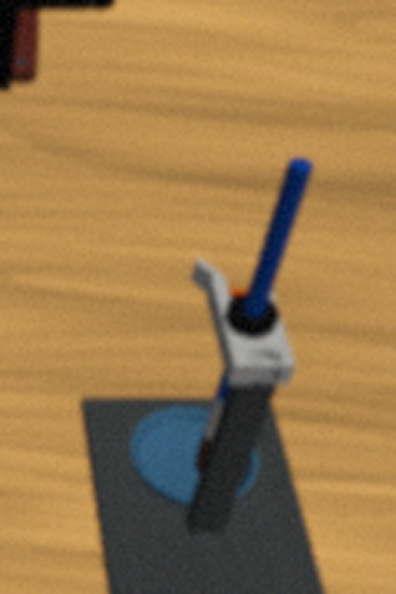

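View pics/tz10.png

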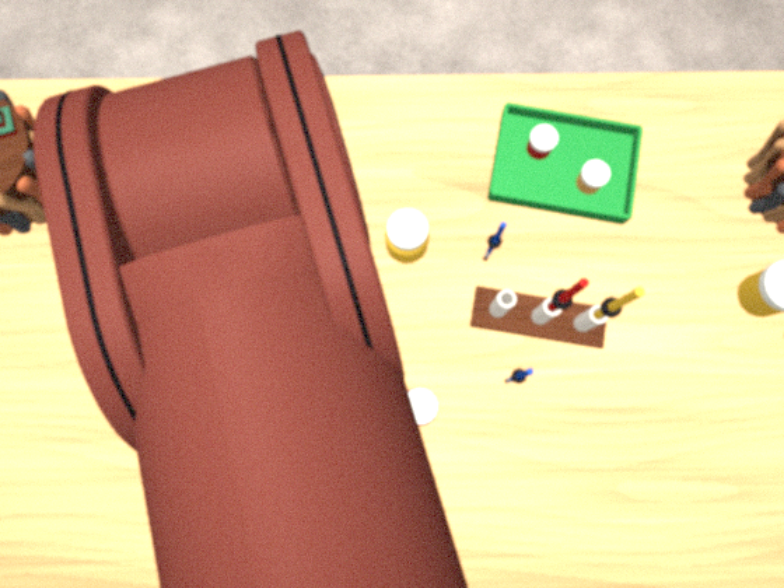

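View pics/scene10.png

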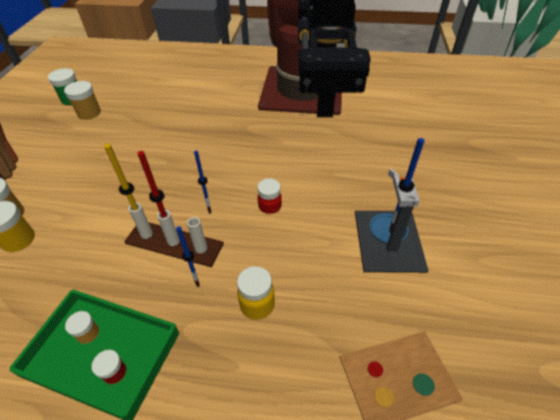

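Run:
```python
from h import *
S=load('scene10')
g=lambda x,y:(330+(x+.5)/3.3-.5,90+(y+.5)/3.3-.5)
print(onz(S,*g(300,164),.25),onz(S,*g(252,313),.154), 'seat .535 .2198')
s=arm.sense();print(s['force'],s['joint_velocities'].round(3),s['time_s'])
snap('scene','scene11')
arm.close_job()
```

```text
[0.53711805 0.21834763 0.25      ] [0.53487373 0.21927025 0.154     ] seat .535 .2198
[-0.5588941  -0.92485837 -1.04931288] [-0.001 -0.002  0.004 -0.001  0.002  0.     0.001] 14.5333
the job is handed in; nothing more can be done
```

I hung the large blue brush on the drying stand, bristles down, and handed the job in at about 14.5 s. I gripped it above its collar, lifted it out of its cup and pushed it into the fork past the orange jaw. I then lowered it until the collar touched the fork top, let go and backed away.

**Last checks:**
- **Jaw:** the wrist pictures after the push, and again after I let go, show it shut behind the brush.
- **Position:** in the scene view the collar is at (0.535, 0.219), against a measured seat of (0.535, 0.220). The top of the handle is within about 2 mm of directly above it, so the brush hangs upright.
- **Contact:** the force on the tool rose to 8.7 N when the collar met the fork. It fell back to noise level after I let go.
- **Bystanders:** the red and yellow brushes are still in their cups, and the jars look unmoved in the scene view.

The last top view could not confirm the stand because the arm hid it. The force reading was about 3 N just after the final move but settled to around 1 N, so I took it as the arm slowing down. I found no failed or conflicting checks.

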